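# Unlatch the sample box from the shaker and set it on the bench pad

## Robot

A 6-joint arm with a two-finger parallel gripper is mounted at the origin on the work surface. World frame = base frame: x ahead of the robot, y to its left, z up, the work surface at z = 0. Lengths are in m, angles in rad, forces in N, time in s.
With the tool pointing down it reaches from about 0.4 to 0.925 m from the base axis. Payload 12.5 kg.
Tool frame: the origin (TCP) lies where the fingers leave the gripper's body, on its centre line; the fingertips stand 78 mm ahead of it and the grasp point (between the pads) lies 59 mm ahead of it; z points along the fingers, y is the direction in which the jaws open and shut (so a half turn about z gives the same grasp; the last joint's range is limited). The gripper opens to 95 mm and grips with 3 to 60 N. Pads are 20 mm wide; open, the fingers measure 119 mm over their backs; the gripper's body (75 mm by 180 mm) begins 59 mm behind the grasp point.
Start: joints at [-1.329, 0.491, 1.559, -0, 1.092, -0.106], TCP at [0.213, -0.588, 0.292] pointing down, gripper open.
Joint ranges: [-3.1, 3.1], [-0.84, 2.19], [0.05, 2.79], [-1.13, 4.28], [0.06, 2.93], [-2.69, 2.69]. Speed limits (rad/s): [2.22, 2.22, 2.79, 3.14, 3.14, 3.14].

## Interface

Orientations are given as a unit quaternion [x, y, z, w].
In Python, from station import * gives the robot as it stands. The module is installed in compiled form; this text tells all that it offers.
- The arm moves only by the tool drive_tool, never from a script. Its argument "commands" is text: rows parted by semicolons, each of 4 numbers parted by spaces: the shift along the tool's x, y, z in mm, then the turn about the tool's z in rad. In form: tx ty tz twist; .... A call has 1 to 12 rows; each row shifts and turns the commanded pose from where the row before left it, along the tool's axes as they then stand; what a row does not reach is not made up. A row lasts 1/10 s, in which the tool goes at most 50 mm and 8.59 degrees, less where a joint would pass 70% of its speed; a pose out of reach is approached as far as the arm can. A call with a gripper value outside its range is refused whole. "claw" is the closure, from 0 (fully open) to 1 (shut), set as the call begins (left out, the last holds). The fingers move at their own pace and stop on an object; the grip force is fixed at half the most. Time passes only in rows, so rows that do not move let the fingers close. It gives the time, the measured TCP pose, the force and the opening at its end, in the units of the state.
- get_state(): the state, without advancing time (a new reading comes with each control period).
- grab_frame(name): name is "side" or "top" or "wrist"; returns the picture (420x560x3 uint8, red, green, blue); there is no depth.
- get_calibration(name): a dict with "fx", "fy", "cx", "cy" (pixels), "rvec" (rotation vector, rad) and "tvec" (3), from world to camera coordinates, as OpenCV has them. Camera axes: x right, y down, z forward; pixel columns grow to the right and rows downward; lengths in m; the calibration is good to about 2 mm. A picture is of the moment at which its call begins: read the wrist's pose just before it. get_calibration takes no time and is no camera call; for the wrist camera it gives the pose at the moment of the call.
- close_job(): hands the job in, once; it reports no verdict.
Trained networks look in the newest picture that a camera, given by its name, has taken for a name from the list of things; names that differ only in an ending like _2 or _b are one class to them, and where a whole thing is asked for, a point or a joint stands for the part that bears it (a point fixed in the world has none). Each returns a list of dicts, best first, with "confidence" (0 to 1); they miss things now and then, are a little off and sometimes report something else, mostly with a low value. They report only what shows in the picture. A call takes as long as a camera call. They do not tell look-alikes from the thing itself.
- find_in(camera, target): "point" ([x, y, z] in m, in world coordinates, good to about 4 mm: the middle of the surface that is visible of it).
- spot_point(camera, target): "point" ([x, y, z] in m, in world coordinates, good to about 4 mm: a listed point, or the origin of a listed thing).
The state is a dict: "clock": time; "joints": joint angles; "joint_velocities": joint speeds; "tau": joint torques, N m; "ee_pos": TCP position; "orientation": TCP orientation; "force": force on the tool from outside, world axes, zero at the start; "torque": the same for the moment, N m; "opening": opening from 0.0 (shut) to 1.0 (fully open).
Only numpy, scipy, OpenCV 4.12 (cv2) and the standard library are available. Lean on these libraries where they do the work, as an engineer would, in place of code of your own. Each camera call takes 0.05 s, during which the arm holds its last target.

## Task

The shaker run is over: release the draw latch that clamps the sample box to the shaker by lifting its wide lever up past centre until it stands open and the hook is clear, and only then lift the box out by its top handle, keeping it upright. Set it down (do not drop it) upright on the bench pad, around the middle, let go, and leave the latch open and the things around it where they are.

Things in the scene. Friction and masses are not known exactly. Their poses are not given: they have to be found in the camera images.
- shaker: low white bench shaker, fixed: housing 240 x 260 mm, platform top 75 mm over the bench. Origin on the bench under the middle of the sample box's place; z up, +x points from the latch to the box (roughly away from the robot). Housing and platform end at x = -115 mm; the lever overhangs that edge, nothing under it down to the bench. Corner angles 16 mm high locate the box, 3 mm clear of it
- pivot (a point): middle of the latch lever's hinge axis, which runs along the shaker's y; at x = -95 mm, y = 0, 110 mm over the bench in the shaker's frame, with the shaker's axes. Two bracket cheeks 76 mm apart overall stand beside it, up to 122 mm over the bench
- lever (a joint): angle (rad) of the steel latch lever. 0 = closed: level, pointing to the shaker's -x; grows as the tip is lifted; 1.57 upright, 1.75 open stop. A spring resists with 6 to 8 N at the tip when closed, falling to none at dead centre (0.8). Let go before that it snaps shut; past it the spring drives it to the open stop, where it stays. The hook clears the box's lug by then
- lever_tip (a point): middle of the lever's outer edge, 90 mm from its hinge, at mid thickness; axes turn with the lever (x from tip to hinge, z up when closed). The outer 36 mm are a flat paddle 104 mm wide, 6 mm thick, too wide to grip across, to be pushed up from underneath. From paddle to hinge run two narrow arms (58 mm over both) with a window between them for the hook
- hook_end (a point): free end of the steel hook (bail, 40 mm wide) carried by the lever, at its underside; when closed it lies 3.5 mm above the box's lug and overlaps it by 15 mm. As the lever opens it draws back to -x by about 35 mm
- sample_box: closed grey plastic sample box with white lid, 110 (x) x 150 (y) x 80 mm, loose, 0.4 to 0.75 kg. Origin at the centre of its underside, z up. On its -x face a steel lug stands out 18 mm, 44 mm wide, its top 55 mm above the underside, held down by the latch hook. Starts on the shaker, its axes along the shaker's
- box_grip (a point): centre of the box's handle bar, 114 mm above the box's underside: a bar along the box's x, 90 mm long, 16 mm wide (y) and 12 mm high, on a post at each end; 28 mm of free space under the bar, 70 mm between the posts
- pad: square blue absorbent bench pad, 220 x 220 mm, 4 mm thick, fixed flat on the bench beside the shaker (left or right); origin at the centre of its underside
- reagent_bottle: bystander: glass jar 76 mm across, 150 mm tall with a cap, origin at the centre of its underside
- tip_box: bystander: pipette tip box 80 x 120 x 64 mm, origin at the centre of its underside
- slide_boxes: bystander: stack of three slide boxes, 104 x 143 x 78 mm, origin at the centre of its underside
Mind the look-alikes: they are no part of the job. Of the things shaped like the sample_box, the grey one is meant.

How it is judged:
On the way, in this order (a step that is already met when the one before it is completed fails the run):
1. the latch lever is past centre and open (over 1.3 rad) while the box still stands in its place (value of joint lever above 1.3 rad and distance of sample_box from where it was at the start of the episode below 0.01 m), for 0.2 s.
2. the box is lifted clear of the shaker by the gripper (underside over 95 mm above the bench), latch open (height (world z) of sample_box above 0.095 m and contact force between sample_box and the fingers above 0.5 N and value of joint lever above 1.3 rad), for 0.1 s.
At the end, for the whole second after the job is handed in: The sample box stands upright (within 0.08 rad) and still on the bench pad, its middle within 50 mm of the pad's middle, released; the latch lever is left open (over 1.3 rad) (horizontal distance between sample_box and pad below 0.05 m and height (world z) of sample_box below 0.01 m and angle between sample_box's own z axis and vertical below 0.08 rad and linear speed of sample_box below 0.02 m/s and value of joint lever above 1.3 rad); the robot touches nothing.
It fails at once if a bystander is moved more than 30 mm or tipped (distance of any of reagent_bottle, tip_box, slide_boxes from where it was at the start of the episode above 0.03 m or angle between reagent_bottle's own z axis and vertical above 0.5 rad).
It fails at once if the box is tilted more than 0.5 rad (angle between sample_box's own z axis and vertical above 0.5 rad).
It fails at once if the box is dropped (moves faster than 0.6 m/s with no finger on it) (linear speed of sample_box above 0.6 m/s and contact force between sample_box and the fingers below 0.1 N).
It also fails if it takes over 64 s, if anything falls off the work surface, if the arm or the gripper's body presses on something with over 40 N, if the wrist force passes 120 N, or if a joint passes its speed limit or range.

## Working session

There is one attempt and no reset: what is moved stays moved. The work goes in short steps, Python scripts to look and compute and a tool call to move; the robot and the scene stay as the last step left them, time stands still between calls to the robot, and variables do not carry over. Pictures are saved under pics/ and viewed, and the job is handed in when it is done.

Besides the shell and the picture viewer there is one more tool, called after ">>>" as a command line: name --argument value ..., lists and objects as JSON in quotes. drive_tool: Moves the arm, as the interface text tells. Its arguments: {"type":"object","properties":{"commands":{"type":"string"},"claw":{"type":"number"}},"required":["commands"]}

```bash
mkdir -p pics; python3 - <<'E'
from station import *
import cv2
s=get_state();print(s)
for c in ["side","top","wrist"]:
    im=grab_frame(c);cv2.imwrite(f"pics/{c}0.png",cv2.cvtColor(im,cv2.COLOR_RGB2BGR))
    for t in ["shaker","pivot","lever_tip","hook_end","sample_box","box_grip","pad","reagent_bottle","tip_box","slide_boxes"]:
        if c=="wrist" and t not in("sample_box","pad"):continue
        try:
            for d in spot_point(c,t)[:3]: print(c,t,[round(float(v),3) for v in d["point"]],round(d["confidence"],2),flush=True)
        except Exception as e: print(c,t,e)
print(get_state()["clock"])
E
```

```text
{'clock': 0.0, 'joints': array([-1.32860943e+00,  4.91580985e-01,  1.55946095e+00,  2.74841053e-06,
        1.09169619e+00, -1.05600364e-01]), 'joint_velocities': array([-0.00092224,  0.00058252,  0.00057831,  0.00030814,  0.00071565,
        0.00039765]), 'tau': array([-1.25254686e-03, -6.12647796e+01, -2.58185077e+01,  6.91811275e-02,
        4.82342835e-02, -9.47734861e-05]), 'ee_pos': array([ 0.21299452, -0.58741677,  0.29164443]), 'orientation': array([ 9.84918512e-01,  1.73017907e-01, -3.78671736e-05, -5.71481727e-04]), 'force': array([-1.21674496,  0.42250101,  0.44746851]), 'torque': array([ 0.01080048, -0.03041308, -0.0255715 ]), 'opening': 0.9986507224056289}
side shaker [0.614, 0.222, -0.005] 0.66
side pivot [0.52, 0.206, 0.108] 0.75
side pivot [0.574, -0.483, 0.004] 0.49
side lever_tip [0.427, 0.188, 0.112] 0.6
side lever_tip [0.52, 0.208, 0.108] 0.43
side hook_end [0.558, 0.21, 0.135] 0.74
side hook_end [0.571, 0.482, -0.005] 0.52
side sample_box [0.313, 0.357, 0.002] 0.78
side sample_box [0.614, 0.223, 0.074] 0.69
side sample_box [0.341, 0.004, -0.002] 0.57
side box_gri
[... 242 characters left out ...]
3
side tip_box [0.57, 0.484, -0.002] 0.95
side slide_boxes [0.573, -0.483, -0.003] 0.9
top shaker [0.608, 0.219, 0.001] 0.66
top pivot [0.516, 0.205, 0.112] 0.55
top lever_tip [0.434, 0.188, 0.109] 0.75
top hook_end [0.552, 0.213, 0.136] 0.71
top sample_box [0.316, 0.354, 0.002] 0.8
top sample_box [0.339, 0.009, -0.001] 0.8
top sample_box [0.615, 0.219, 0.076] 0.69
top box_grip [0.611, 0.22, 0.187] 0.84
top box_grip [0.319, 0.356, 0.113] 0.73
top box_grip [0.341, 0.008, 0.114] 0.73
top pad [0.585, -0.188, 0.005] 0.8
top reagent_bottle [0.807, -0.02, -0.002] 0.97
top tip_box [0.566, 0.483, -0.001] 0.59
top slide_boxes [0.575, -0.488, -0.003] 0.7
top slide_boxes [0.567, 0.486, 0.004] 0.64
1.25
```

View pics/side0.png

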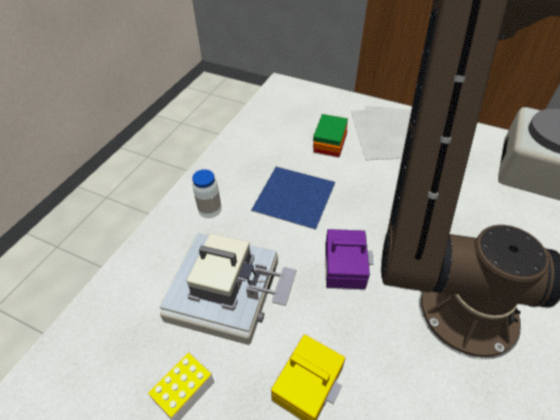

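View pics/top0.png

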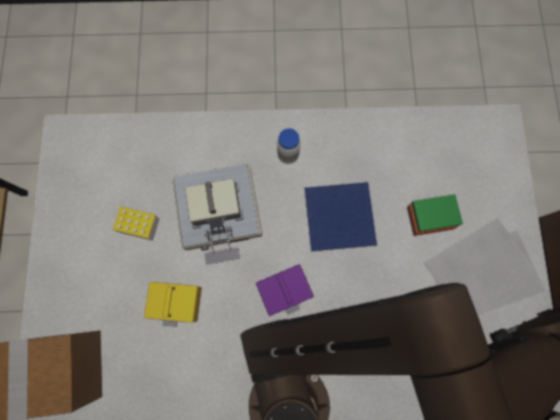

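```bash
cat > h.py <<'E'
from station import *
import numpy as np, cv2
from scipy.spatial.transform import Rotation as R
def rows(tgt):
    s=get_state();r=R.from_quat(s["orientation"]);d=r.inv().apply(np.array(tgt)-s["ee_pos"])*1000
    x=r.as_matrix()
    print("clock",round(s["clock"],2),"tcp",s["ee_pos"].round(4),"psi",round(np.arctan2(x[1,0],x[0,0]),4),"tooldelta mm",d.round(1))
def snap(c,n):
    im=grab_frame(c);cv2.imwrite(f"pics/{n}.png",cv2.cvtColor(im,cv2.COLOR_RGB2BGR))
def st():
    s=get_state();x=R.from_quat(s["orientation"]).as_matrix()
    print("t",round(s["clock"],2),"tcp",s["ee_pos"].round(4),"psi",round(np.arctan2(x[1,0],x[0,0]),4),"zax",x[:,2].round(3),"F",s["force"].round(1),"T",s["torque"].round(2),"open",round(s["opening"],3),"j",s["joints"].round(2))
E
python3 - <<'E'
from h import *
s=get_state();c=get_calibration("wrist");print(c)
Rc=R.from_rotvec(np.ravel(c["rvec"])).as_matrix();p=-Rc.T@np.ravel(c["tvec"])
r=R.from_quat(s["orientation"])
print("cam in tool",r.inv().apply(p-s["ee_pos"]),"axis in tool",r.inv().apply(Rc[2]), "imgx",r.inv().apply(Rc[0]))
psi=1.741;tx=np.array([np.cos(psi),np.sin(psi),0]);ty=np.array([np.sin(psi),-np.cos(psi),0])
for a in [(0.45,-0.3,.35),(0.42,.187,.35)]:
    d=np.array(a)-s["ee_pos"];print(a,d@tx,d@ty,-d[2])
E
```

```text
{'fx': 374.30818653426974, 'fy': 374.30818653426974, 'cx': 273.6436898865228, 'cy': 208.22461968980582, 'rvec': array([-2.36127434,  1.65458596,  0.25198581]), 'tvec': array([-0.62624517, -0.03404932,  0.39158676])}
cam in tool [ 0.08442995  0.00118213 -0.09174625] axis in tool [-2.97737026e-01  1.59019628e-04  9.54647913e-01] imgx [5.88223330e-04 9.99999827e-01 1.68818935e-05]
(0.45, -0.3, 0.35) 0.24327543756094858 0.28223655788473007 -0.05774679008658978
(0.42, 0.187, 0.35) 0.7283199205707274 0.3351596105345571 -0.05774679008658978
```

View pics/wrist0.png

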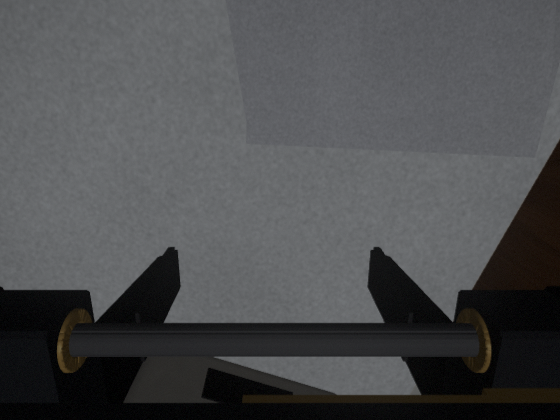

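>>> drive_tool --commands "0 0 0 -0.14;0 0 0 -0.14;0 0 0 -0.14;0 0 0 -0.14;0 0 0 -0.14;0 0 0 -0.14;0 0 0 -0.14;0 0 0 -0.14;0 0 0 -0.14;0 0 0 -0.133"

```text
clock: 2.25
ee_pos: [0.2131, -0.5876, 0.2923]
orientation: [0.642, 0.766, -0.0, 0.0]
force: [0.2, 0.2, -0.3]
opening: 1.004
```

>>> drive_tool --commands "30 35 -7 0;30 35 -7 0;30 35 -7 0;30 35 -7 0;30 35 -7 0;30 35 -7 0;30 35 -7 0;30 35 -7 0;0 0 0 0"

```text
clock: 3.15
ee_pos: [0.451, -0.3002, 0.3493]
orientation: [0.643, 0.766, 0.0, 0.001]
force: [-0.6, -0.4, -0.6]
opening: 0.999
```

>>> drive_tool --commands "44 5 0 0;44 5 0 0;44 5 0 0;44 5 0 0;44 5 0 0;44 5 0 0;44 5 0 0;44 5 0 0;44 5 0 0;44 5 0 0;44 5 0 0;0 0 0 0"

```text
clock: 4.35
ee_pos: [0.4202, 0.186, 0.3481]
orientation: [0.643, 0.766, 0.0, -0.0]
force: [-0.6, -0.3, -0.3]
opening: 1.001
```

```bash
python3 - <<'E'
from h import *
st();snap("wrist","w1")
for t in ["pivot","lever_tip","hook_end","box_grip"]:
    for d in spot_point("wrist",t)[:2]:print(t,d["point"],d["confidence"])
st()
E
```

```text
t 4.35 tcp [0.4202 0.186  0.3481] psi 1.745 zax [ 0.     0.001 -1.   ] F [-0.6 -0.3 -0.3] T [-0.02 -0.13 -0.01] open 1.001 j [0.27 0.19 1.87 0.   1.08 0.1 ]
pivot [0.5189, 0.2074, 0.1102] 0.71
lever_tip [0.431, 0.1872, 0.1084] 0.76
hook_end [0.5548, 0.2121, 0.1373] 0.92
box_grip [0.3426, 0.0072, 0.115] 0.84
box_grip [0.6115, 0.2203, 0.1902] 0.68
t 4.6 tcp [0.421  0.1815 0.3482] psi 1.7392 zax [-0. -0. -1.] F [ 0.7 -0.8 -0.2] T [-0.03 -0.08  0.02] open 1.002 j [ 0.26  0.19  1.87 -0.    1.08  0.09]
```

View pics/w1.png

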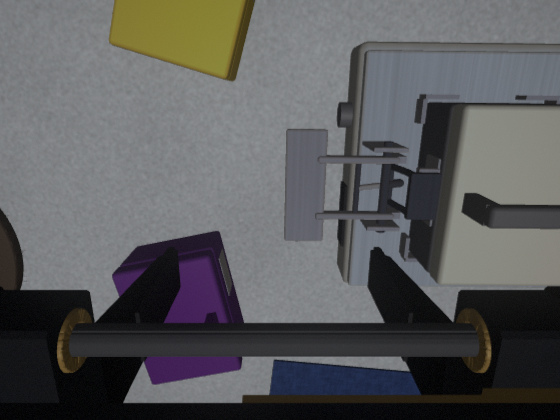

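```bash
cat >> h.py <<'E'
YAW=0.172
def fit():
    c,s=np.cos(YAW),np.sin(YAW);M=np.array([[c,-s],[s,c]])
    obs=[((-95,0),[(.520,.206),(.516,.205),(.519,.2075)]),((-185,0),[(.427,.188),(.434,.188),(.431,.187)]),((0,0),[(.612,.221),(.611,.220),(.6115,.2203),(.614,.222),(.615,.219)])]
    e=[np.array(w)-M@np.array(l)/1000 for l,ws in obs for w in ws]
    return np.mean(e,0),M,np.array(e)
O,M,E_=fit()
def W(x,y,z): return np.append(O+M@np.array([x,y])/1000,z/1000)
E
python3 - <<'E'
from h import *
print(O,(E_-O).round(4)*1000)
im=cv2.imread("pics/w1.png")[100:300,260:460];cv2.imwrite("pics/w1c.png",cv2.resize(im,(800,800//1))[:600])
rows(W(-95-72,0,240));rows(W(-95-72,0,158))
E
```

```text
[0.61255503 0.22068806] [[ 1.   1.6]
 [-3.   0.6]
 [ 0.   3.1]
 [-3.3 -1. ]
 [ 3.7 -1. ]
 [ 0.7 -2. ]
 [-0.6  0.3]
 [-1.6 -0.7]
 [-1.1 -0.4]
 [ 1.4  1.3]
 [ 2.4 -1.7]]
clock 4.6 tcp [0.421  0.1815 0.3482] psi 1.7392 tooldelta mm [  6.   28.5 108.2]
clock 4.6 tcp [0.421  0.1815 0.3482] psi 1.7392 tooldelta mm [  6.   28.5 190.2]
```

View pics/w1c.png

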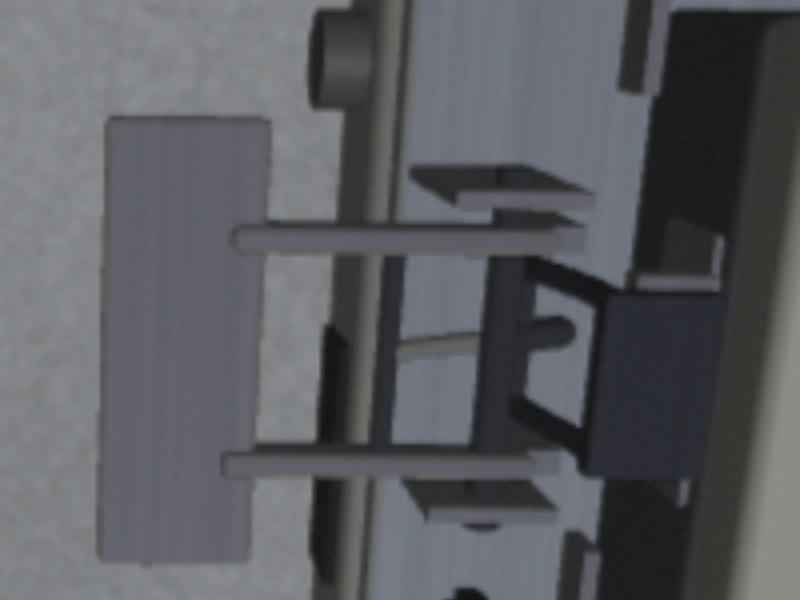

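>>> drive_tool --commands "3 14 30 0;3 14 30 0;0 0 30 0;0 0 20 0;0 0 0 0" --claw 0.42

```text
clock: 5.1
ee_pos: [0.447, 0.1918, 0.2362]
orientation: [0.645, 0.764, -0.002, -0.001]
force: [-0.1, -0.4, 0.6]
opening: 0.631
```

```bash
python3 - <<'E'
from h import *
st();snap("wrist","w2");rows(W(-167,0,158))
for t in ["pivot","lever_tip"]:
    for d in spot_point("wrist",t)[:2]:print(t,d["point"],d["confidence"])
E
```

```text
t 5.1 tcp [0.447  0.1918 0.2362] psi 1.7386 zax [-0.004 -0.001 -1.   ] F [-0.1 -0.4  0.6] T [-0.03 -0.05  0.02] open 0.631 j [ 0.27  0.37  1.95 -0.    0.82  0.1 ]
clock 5.15 tcp [0.4475 0.1922 0.2378] psi 1.7389 tooldelta mm [-0.1  0.7 79.8]
pivot [0.5187, 0.2058, 0.1107] 0.77
lever_tip [0.4315, 0.1884, 0.1095] 0.59
```

View pics/w2.png

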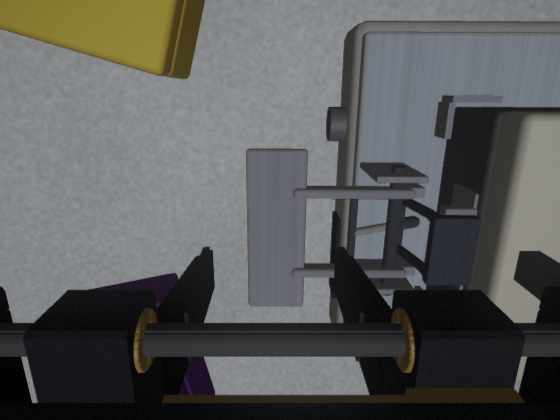

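>>> drive_tool --commands "0 2 20 0;0 0 20 0;0 0 20 0;0 0 20 0;0 0 0 0;0 0 0 0"

```text
clock: 5.85
ee_pos: [0.4498, 0.1936, 0.1593]
orientation: [0.645, 0.765, 0.0, 0.0]
force: [-0.2, -0.0, -0.1]
opening: 0.58
```

```bash
python3 - <<'E'
from h import *
st();snap("wrist","w3");st()
E
```

```text
t 5.85 tcp [0.4498 0.1936 0.1593] psi 1.7405 zax [ 0.001  0.    -1.   ] F [-0.2 -0.  -0.1] T [-0.   -0.16  0.07] open 0.58 j [ 0.27  0.5   2.02 -0.    0.62  0.1 ]
t 5.9 tcp [0.4499 0.1937 0.1596] psi 1.7406 zax [ 0.002  0.    -1.   ] F [-0.1  0.3 -0.2] T [ 0.02 -0.08  0.  ] open 0.578 j [ 0.27  0.5   2.02 -0.    0.62  0.1 ]
```

View pics/w3.png

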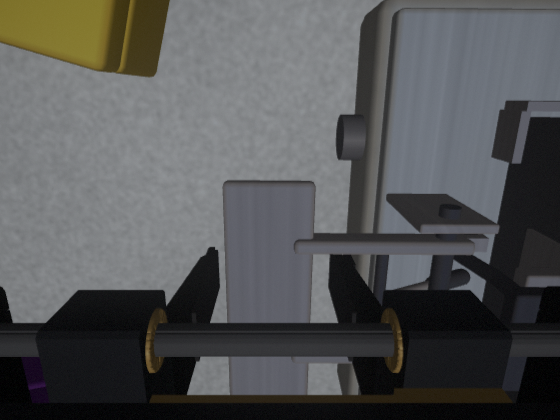

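>>> drive_tool --commands "0 0 0 0;0 0 0 0;0 0 0 0;0 0 0 0;0 0 0 0;0 0 0 0" --claw 1

```text
clock: 6.5
ee_pos: [0.4481, 0.1935, 0.1586]
orientation: [0.645, 0.765, -0.001, -0.001]
force: [-7.7, -1.4, 8.5]
opening: 0.373
```

>>> drive_tool --commands "0 -1 -4 0;0 0 -4 0;0 0.5 -4 0;0 0.5 -4 0;0 1 -4 0;0 1 -4 0;0 0 0 0"

```text
clock: 7.2
ee_pos: [0.4506, 0.1938, 0.1827]
orientation: [0.644, 0.765, -0.001, -0.0]
force: [-5.6, -1.0, -6.8]
opening: 0.363
```

```bash
python3 - <<'E'
from h import *
st();snap("side","s4");snap("wrist","w4");
for t in ["lever_tip"]:
  for c in ["side","wrist"]:
    for d in spot_point(c,t)[:2]:print(t,d["point"],d["confidence"])
a=cv2.imread("pics/s4.png")[200:350,140:340];cv2.imwrite("pics/s4c.png",cv2.resize(a,(800,600)))
E
```

```text
t 7.2 tcp [0.4506 0.1938 0.1827] psi 1.741 zax [-0.001 -0.001 -1.   ] F [-5.6 -1.  -6.8] T [-0.29  0.98 -0.07] open 0.363 j [ 0.27  0.46  2.   -0.    0.69  0.1 ]
lever_tip [0.4268, 0.189, 0.1382] 0.88
lever_tip [0.4287, 0.1932, 0.1339] 0.81
```

View pics/s4c.png

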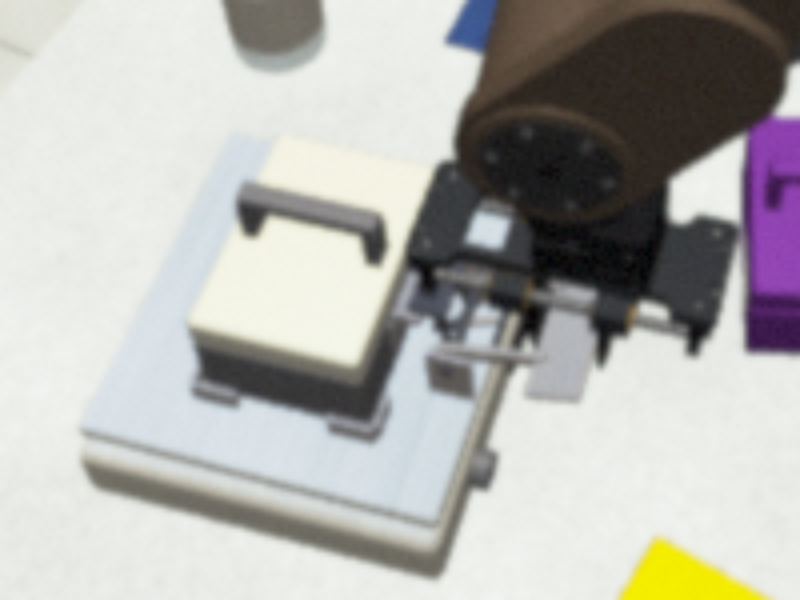

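View pics/w4.png

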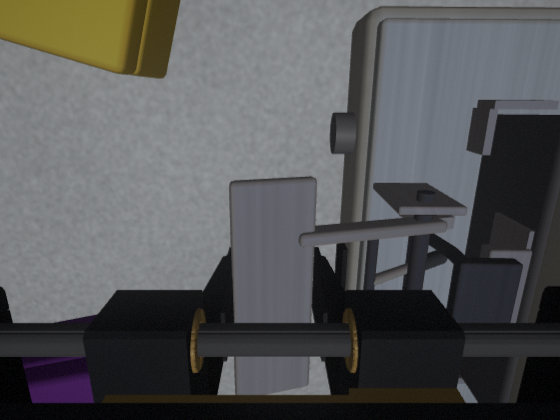

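>>> drive_tool --commands "0 1.2 -4 0;0 1.5 -4 0;0 1.5 -4 0;0 2 -3.5 0;0 2 -3.5 0;0 2 -3 0;0 0 0 0"

```text
clock: 8.1
ee_pos: [0.4587, 0.1952, 0.205]
orientation: [0.644, 0.765, -0.003, -0.002]
force: [-19.4, -4.7, 7.1]
opening: 0.337
```

```bash
python3 - <<'E'
from h import *
st();snap("side","s5");snap("wrist","w5");
for t in ["lever_tip"]:
  for c in ["side","wrist"]:
    for d in spot_point(c,t)[:2]:print(t,d["point"],d["confidence"])
a=cv2.imread("pics/s5.png")[200:350,140:340];cv2.imwrite("pics/s5c.png",cv2.resize(a,(800,600)))
E
```

```text
t 8.1 tcp [0.4587 0.1952 0.205 ] psi 1.7412 zax [-0.006 -0.002 -1.   ] F [-19.4  -4.7   7.1] T [-0.78  3.2  -0.04] open 0.337 j [ 0.27  0.43  1.96 -0.    0.76  0.1 ]
lever_tip [0.4339, 0.1912, 0.1581] 0.76
lever_tip [0.4383, 0.1928, 0.1548] 0.79
```

View pics/s5c.png

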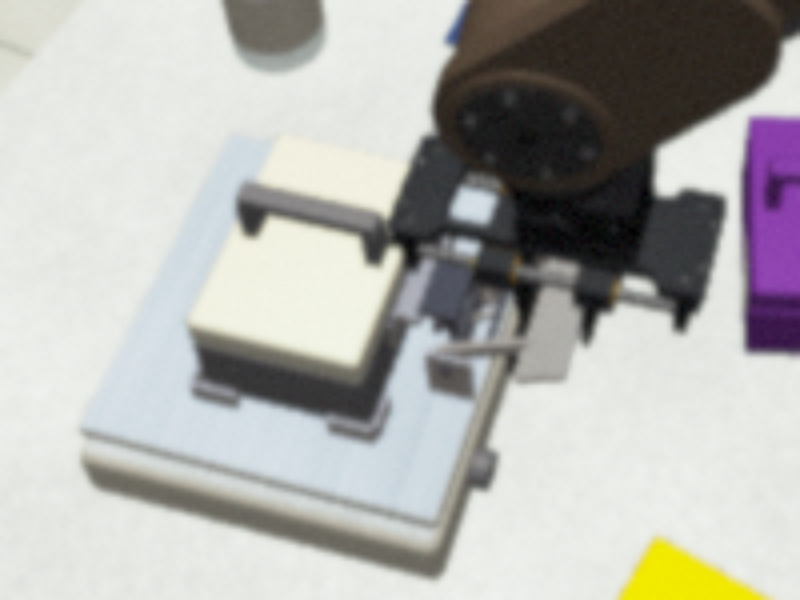

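View pics/w5.png

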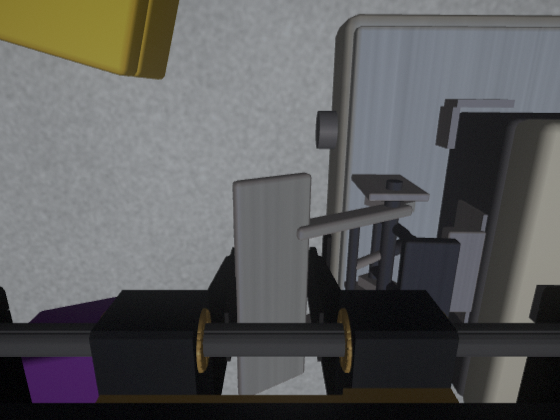

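>>> drive_tool --commands "0 0.5 -4 0;0 1 -4 0;0 2 -4 0;0 2 -4 0;0 2.5 -3 0;0 2.5 -3 0;0 0 0 0"

```text
clock: 9.0
ee_pos: [0.4727, 0.1976, 0.2272]
orientation: [0.645, 0.765, 0.001, 0.001]
force: [-0.1, -4.1, 6.4]
opening: 0.27
```

```bash
python3 - <<'E'
from h import *
st();snap("side","s6");snap("wrist","w6");
for t in ["lever_tip"]:
  for c in ["side","wrist"]:
    for d in spot_point(c,t)[:2]:print(t,d["point"],d["confidence"])
a=cv2.imread("pics/s6.png")[200:350,140:340];cv2.imwrite("pics/s6c.png",cv2.resize(a,(800,600)))
E
```

```text
t 9.0 tcp [0.4727 0.1976 0.2272] psi 1.7408 zax [ 0.003  0.    -1.   ] F [-0.1 -4.1  6.4] T [-0.73 -0.26 -0.04] open 0.27 j [ 0.27  0.42  1.91 -0.    0.82  0.1 ]
lever_tip [0.4575, 0.1931, 0.184] 0.69
lever_tip [0.4588, 0.1944, 0.1746] 0.85
```

View pics/s6c.png

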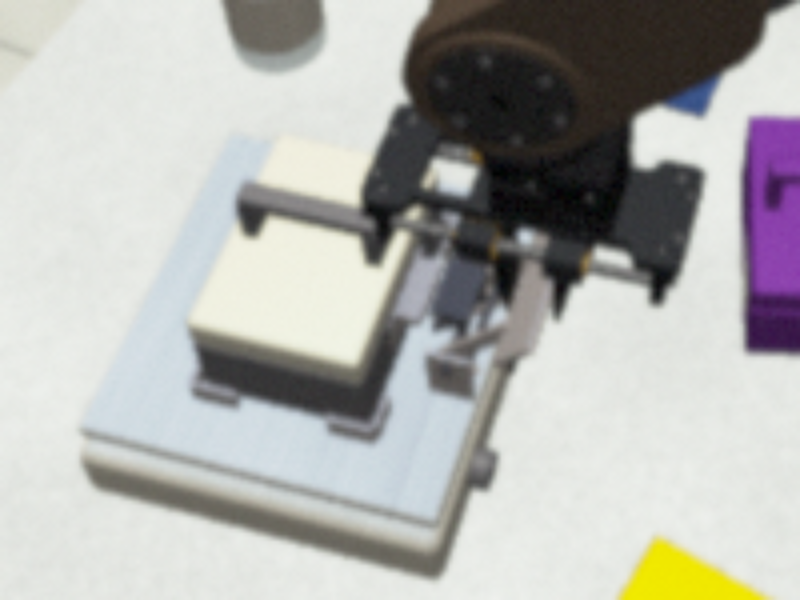

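View pics/w6.png

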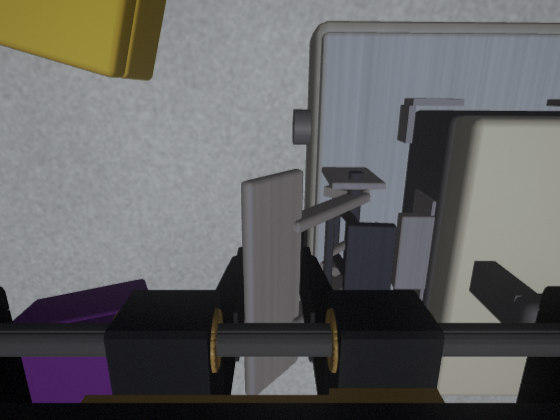

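>>> drive_tool --commands "0 2 -3 0;0 2.5 -3 0;0 3 -2.5 0;0 3 -2.5 0;0 3 -2 0;0 0 0 0"

```text
clock: 9.8
ee_pos: [0.4885, 0.2002, 0.2412]
orientation: [0.645, 0.765, 0.004, 0.003]
force: [11.4, -3.5, 7.5]
opening: 0.175
```

```bash
python3 - <<'E'
from h import *
st();snap("wrist","w7");
for t in ["lever_tip"]:
  for c in ["wrist"]:
    for d in spot_point(c,t)[:2]:print(t,d["point"],d["confidence"])
E
```

```text
t 9.8 tcp [0.4885 0.2002 0.2412] psi 1.7407 zax [ 0.01   0.002 -1.   ] F [11.4 -3.5  7.5] T [-0.49 -2.7  -0.06] open 0.175 j [ 0.26  0.41  1.86 -0.    0.86  0.09]
lever_tip [0.4836, 0.1984, 0.1902] 0.78
```

View pics/w7.png

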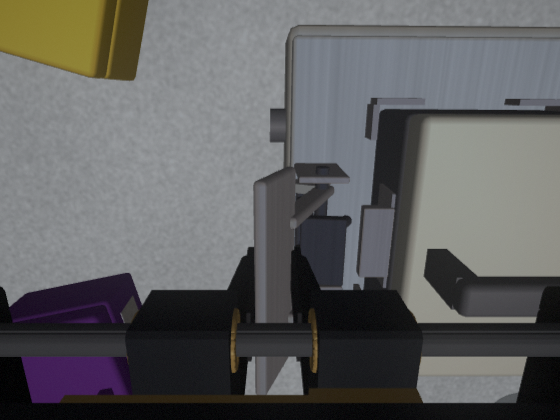

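>>> drive_tool --commands "0 1 -1 0;0 0 0 0;0 0 -5 0;0 0 -10 0;0 0 -15 0;0 0 -20 0;0 0 -20 0;0 0 -20 0;0 0 -10 0;0 0 0 0;0 0 0 0" --claw 0.55

```text
clock: 11.0
ee_pos: [0.4855, 0.1999, 0.3396]
orientation: [0.644, 0.765, -0.0, -0.0]
force: [0.3, -0.5, -0.4]
opening: 0.451
```

```bash
python3 - <<'E'
from h import *
st();snap("wrist","w8");
for t in ["lever_tip","hook_end","box_grip"]:
  for c in ["wrist"]:
    for d in spot_point(c,t)[:2]:print(t,d["point"],d["confidence"])
snap("side","s8")
for t in ["lever_tip","hook_end","box_grip"]:
    for d in spot_point("side",t)[:2]:print(t,d["point"],d["confidence"])
a=cv2.imread("pics/s8.png")[200:350,140:340];cv2.imwrite("pics/s8c.png",cv2.resize(a,(800,600)))
E
```

```text
t 11.0 tcp [0.4855 0.1999 0.3396] psi 1.7409 zax [-0.001 -0.    -1.   ] F [ 0.3 -0.5 -0.4] T [-0.03 -0.12 -0.  ] open 0.451 j [ 0.26  0.3   1.74 -0.    1.11  0.09]
lever_tip [0.5316, 0.2061, 0.1988] 0.74
hook_end [0.5167, 0.2059, 0.1526] 0.61
box_grip [0.611, 0.2197, 0.1898] 0.56
lever_tip [0.5295, 0.2022, 0.2] 0.97
hook_end [0.5182, 0.2036, 0.1073] 0.63
hook_end [0.5222, 0.2015, 0.1483] 0.61
box_grip [0.3451, 0.0075, 0.1152] 0.83
box_grip [0.6109, 0.216, 0.1887] 0.74
```

View pics/w8.png

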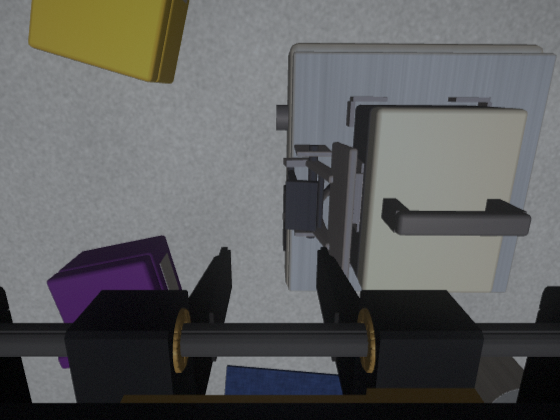

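View pics/s8c.png

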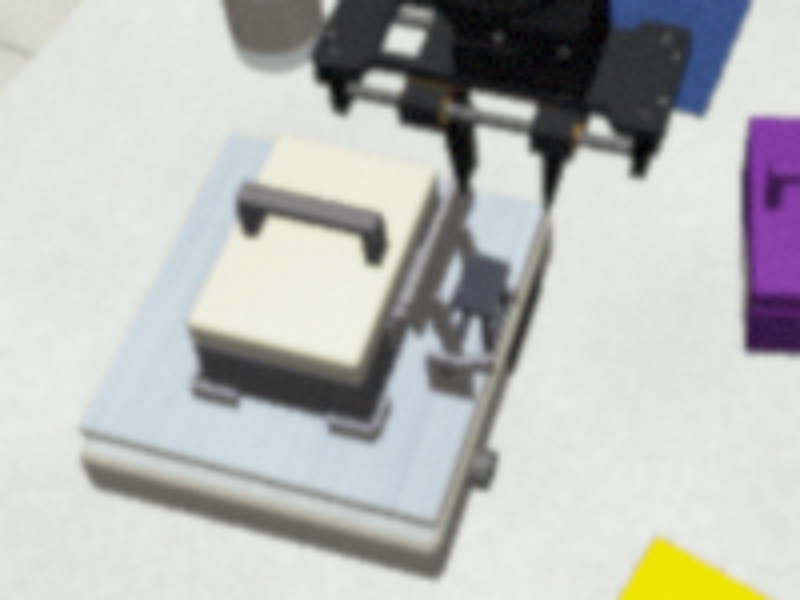

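>>> drive_tool --commands "0 0 0 0.143;0 0 0 0.143;0 0 0 0.143;0 0 0 0.143;0 0 0 0.143;0 0 0 0.143;0 0 0 0.143;0 0 0 0.143;0 0 0 0.143;0 0 0 0.143;0 0 0 0.139;0 0 0 0" --claw 0.2

```text
clock: 12.6
ee_pos: [0.4859, 0.1999, 0.3401]
orientation: [0.996, 0.085, -0.0, 0.0]
force: [-0.1, 0.5, -0.6]
opening: 0.798
```

```bash
python3 - <<'E'
from h import *
st();rows((.612,.220,.300));rows((.612,.220,.248))
E
```

```text
t 12.6 tcp [0.4859 0.1999 0.3401] psi 0.1697 zax [-0. -0. -1.] F [-0.1  0.5 -0.6] T [0.   0.02 0.06] open 0.798 j [ 0.26  0.3   1.74 -0.    1.11  1.67]
clock 12.6 tcp [0.4859 0.1999 0.3401] psi 0.1697 tooldelta mm [127.7   1.5  40. ]
clock 12.6 tcp [0.4859 0.1999 0.3401] psi 0.1697 tooldelta mm [127.7   1.5  92. ]
```

>>> drive_tool --commands "32 0.5 0 0;32 0.5 0 0;32 0.5 10 0;32 0 10 0;0 0 20 0;0 0 0 0;0 0 0 0"

```text
clock: 13.3
ee_pos: [0.6121, 0.2203, 0.3003]
orientation: [0.996, 0.087, -0.0, 0.0]
force: [0.5, 0.7, 0.0]
opening: 0.801
```

```bash
python3 - <<'E'
from h import *
st();snap("wrist","w9");rows((.612,.220,.248))
for d in spot_point("wrist","box_grip")[:2]:print(d["point"],d["confidence"])
E
```

```text
t 13.3 tcp [0.6121 0.2203 0.3003] psi 0.1742 zax [-0.001 -0.    -1.   ] F [0.5 0.7 0. ] T [ 0.   -0.   -0.08] open 0.801 j [ 0.24  0.52  1.48 -0.    1.14  1.64]
clock 13.35 tcp [0.6121 0.2204 0.3011] psi 0.1737 tooldelta mm [-0.2  0.4 53.1]
[0.6111, 0.2194, 0.1863] 0.56
[0.5334, 0.2077, 0.1993] 0.38
```

View pics/w9.png

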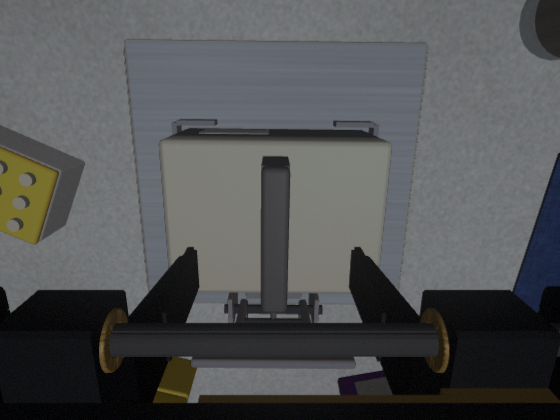

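>>> drive_tool --commands "0 0 18 0;0 0 18 0;0 0 16 0;0 0 0 0;0 0 0 0"

```text
clock: 13.9
ee_pos: [0.6124, 0.2205, 0.2495]
orientation: [0.996, 0.086, 0.001, -0.0]
force: [0.1, -0.4, 0.5]
opening: 0.795
```

>>> drive_tool --commands "0 0 0 0;0 0 0 0;0 0 0 0;0 0 0 0;0 0 0 0;0 0 0 0;0 0 0 0;0 0 0 0;0 0 0 0;0 0 0 0" --claw 1

```text
clock: 14.9
ee_pos: [0.6123, 0.2202, 0.248]
orientation: [0.996, 0.086, -0.0, 0.0]
force: [0.3, -1.0, -0.9]
opening: 0.167
```

```bash
python3 - <<'E'
from h import *
st();snap("wrist","w10")
E
```

```text
t 14.9 tcp [0.6123 0.2202 0.248 ] psi 0.1717 zax [-0. -0. -1.] F [ 0.3 -1.  -0.9] T [-0.19 -0.07 -0.03] open 0.167 j [ 0.24  0.57  1.54 -0.    1.03  1.64]
```

View pics/w10.png

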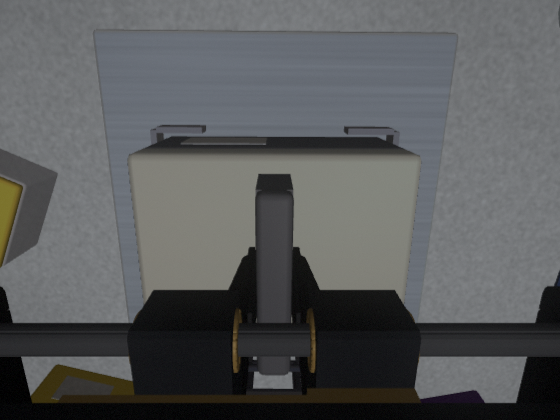

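>>> drive_tool --commands "0 0 -5 0;0 0 -8 0;0 0 -10 0;8 0 -3 0;10 0 0 0;5 0 -5 0;0 0 -10 0;0 0 -15 0;0 0 0 0"

```text
clock: 15.85
ee_pos: [0.6355, 0.2244, 0.3065]
orientation: [0.996, 0.086, 0.002, -0.0]
force: [0.8, -0.1, -4.1]
opening: 0.166
```

```bash
python3 - <<'E'
from h import *
st();snap("side","s11")
for t in ["lever_tip","box_grip","pad"]:
    for d in spot_point("side",t)[:3]:print(t,d["point"],d["confidence"])
E
```

```text
t 15.85 tcp [0.6355 0.2244 0.3065] psi 0.1718 zax [ 0.003  0.001 -1.   ] F [ 0.8 -0.1 -4.1] T [ 0.03 -0.01 -0.03] open 0.166 j [ 0.24  0.55  1.41 -0.    1.18  1.64]
lever_tip [0.5282, 0.2052, 0.2038] 0.73
box_grip [0.344, 0.008, 0.1141] 0.87
box_grip [0.6355, 0.2208, 0.2455] 0.69
box_grip [0.3123, 0.3474, 0.1177] 0.63
pad [0.5855, -0.1869, 0.0028] 0.58
```

View pics/s11.png

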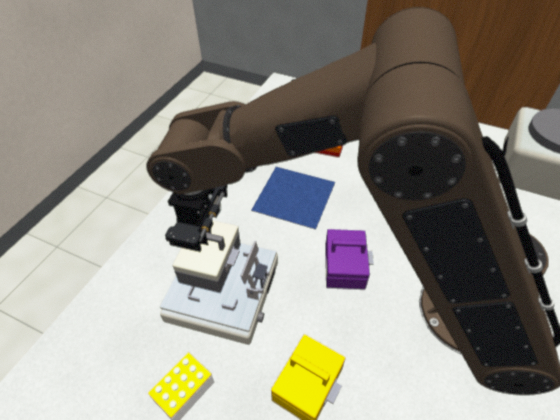

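```bash
python3 - <<'E'
from h import *
rows((.586,-.188,.306))
E
```

```text
clock 16.05 tcp [0.6347 0.2242 0.3036] psi 0.1719 tooldelta mm [-118.5  397.8   -2.2]
```

>>> drive_tool --commands "0 15 -5 0;0 30 -5 0;0 35 -5 0;-8 38 0 0;-13 40 0 0;-15 40 0 0;-15 40 0 0;-16 40 0 0;-16 40 0 0;-15 35 0 0;-13 28 0 0;-7 16 0 0"

```text
clock: 17.25
ee_pos: [0.5855, -0.1899, 0.3192]
orientation: [0.996, 0.085, -0.0, 0.0]
force: [0.2, -0.1, -4.7]
opening: 0.169
```

```bash
python3 - <<'E'
from h import *
snap("top","t12")
for c in ["top"]:
  for t in ["pad","sample_box"]:
    for d in spot_point(c,t)[:4]:print(t,d["point"],d["confidence"])
st();rows((.586,-.188,.177))
E
```

```text
pad [0.5744, -0.4851, -0.0016] 0.22
sample_box [0.3148, 0.3518, 0.0025] 0.83
t 17.4 tcp [ 0.5862 -0.188   0.3191] psi 0.17 zax [-0.  0. -1.] F [ 0.1  0.6 -4.9] T [-0.02 -0.05 -0.03] open 0.166 j [-0.42  0.45  1.55  0.    1.14  0.98]
clock 17.4 tcp [ 0.5862 -0.188   0.3191] psi 0.17 tooldelta mm [ -0.2   0.  142.1]
```

View pics/t12.png

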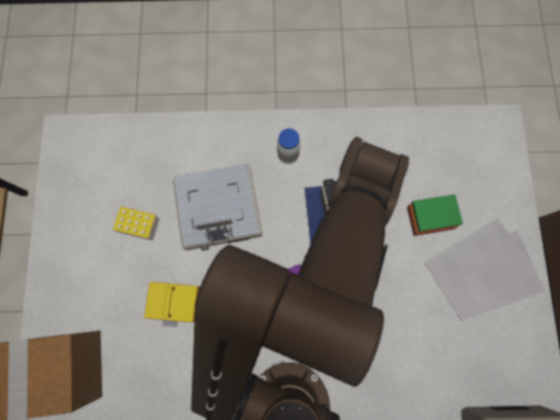

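Over the pad; lever still open and the shaker empty at (215,205). Lowering.

>>> drive_tool --commands "0 0 10 0;0 0 20 0;0 0 25 0;0 0 25 0;0 0 20 0;0 0 15 0;0 0 10 0;0 0 6 0;0 0 3 0;0 0 2 0;0 0 0 0;0 0 0 0"

```text
clock: 18.6
ee_pos: [0.5867, -0.1871, 0.1837]
orientation: [0.996, 0.086, 0.0, 0.0]
force: [-0.4, 0.3, -4.0]
opening: 0.166
```

```bash
python3 - <<'E'
from h import *
st();snap("side","s13")
E
```

```text
t 18.6 tcp [ 0.5867 -0.1871  0.1837] psi 0.1718 zax [ 0.001 -0.    -1.   ] F [-0.4  0.3 -4. ] T [ 0.03  0.08 -0.05] open 0.166 j [-0.42  0.6   1.69 -0.    0.85  0.98]
```

View pics/s13.png

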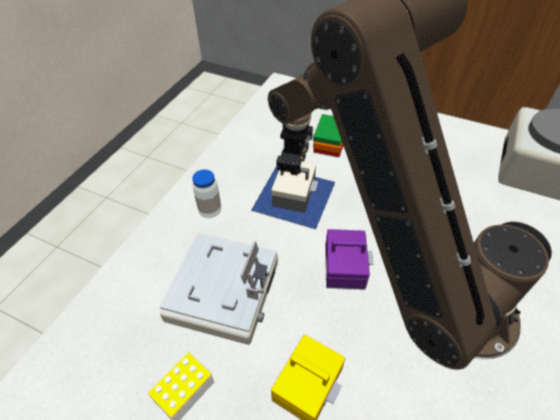

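>>> drive_tool --commands "0 0 2 0;0 0 1 0;0 0 1 0;0 0 1 0;0 0 0 0;0 0 0 0"

```text
clock: 19.25
ee_pos: [0.5866, -0.1871, 0.1782]
orientation: [0.996, 0.086, -0.0, 0.0]
force: [0.5, 0.3, -5.0]
opening: 0.165
```

>>> drive_tool --commands "0 0 1 0;0 0 0.5 0;0 0 0 0;0 0 0 0"

```text
clock: 19.65
ee_pos: [0.5867, -0.1872, 0.177]
orientation: [0.996, 0.086, 0.0, 0.0]
force: [-1.3, -1.5, -0.6]
opening: 0.163
```

>>> drive_tool --commands "0 0 0.5 0;0 0 0 0"

```text
clock: 19.85
ee_pos: [0.5867, -0.1872, 0.177]
orientation: [0.996, 0.086, 0.0, 0.0]
force: [-2.7, -1.6, 4.5]
opening: 0.162
```

>>> drive_tool --commands "0 0 0 0;0 0 0 0;0 0 0 0;0 0 0 0;0 0 0 0;0 0 0 0" --claw 0.3

```text
clock: 20.45
ee_pos: [0.5866, -0.187, 0.1762]
orientation: [0.996, 0.086, -0.0, 0.0]
force: [-0.5, -0.2, 0.9]
opening: 0.614
```

>>> drive_tool --commands "0 0 -5 0;0 0 -15 0;0 0 -25 0;0 0 -30 0;0 0 -30 0;0 0 -30 0;0 0 -15 0;0 0 0 0"

```text
clock: 21.25
ee_pos: [0.5869, -0.1871, 0.3288]
orientation: [0.996, 0.086, 0.002, 0.001]
force: [-0.1, 0.1, -0.4]
opening: 0.699
```

```bash
python3 - <<'E'
from h import *
st();snap("side","s14")
for t in ["sample_box","pad","lever_tip","reagent_bottle","tip_box","slide_boxes"]:
    for d in spot_point("side",t)[:3]:print(t,d["point"],d["confidence"])
snap("wrist","w14")
for t in ["sample_box"]:
    for d in spot_point("wrist",t)[:3]:print(t,d["point"],d["confidence"])
E
```

```text
t 21.25 tcp [ 0.5869 -0.1871  0.3288] psi 0.1719 zax [ 0.004 -0.002 -1.   ] F [-0.1  0.1 -0.4] T [ 0.02  0.02 -0.02] open 0.699 j [-0.42  0.44  1.54 -0.    1.16  0.98]
sample_box [0.5889, -0.1855, 0.0028] 0.8
sample_box [0.3117, 0.3542, 0.0019] 0.79
sample_box [0.3425, 0.0042, -0.0046] 0.56
lever_tip [0.5324, 0.2046, 0.2032] 0.6
reagent_bottle [0.8094, -0.0203, 0.0034] 0.71
tip_box [0.5715, 0.4845, -0.0049] 0.66
slide_boxes [0.5752, -0.485, 0.0011] 0.75
sample_box [0.589, -0.1866, 0.0015] 0.75
```

View pics/s14.png

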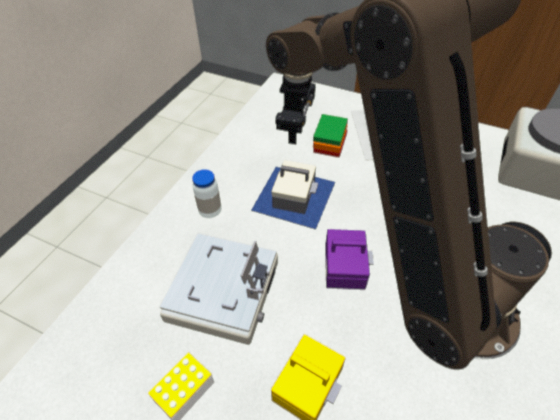

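View pics/w14.png

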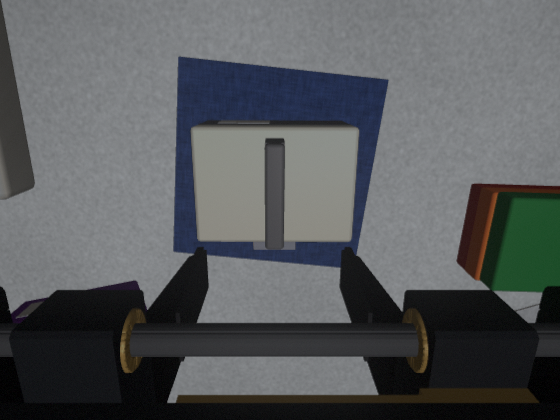

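The box stands upright in the middle of the pad (side view at about (293,185)). The lever is still up at (255,265), and the gripper is clear of everything.

```bash
python3 -c "
from station import *
print(close_job())"
```

```text
the job is handed in; nothing more can be done
None
```

The latch is open and the sample box stands released on the bench pad; I handed the job in at about 21.6 s of the 64 s allowed. `close_job` reports no verdict.

**Latch:** The tool can only point down, so I could not push the paddle up from underneath. I pinched the paddle lengthwise, with one finger in the window between the arms and one at the outer edge. I then carried it along its arc past centre, and the spring took it to the open stop.

**Box:** I gripped the handle, lifted about 25 mm, and moved the box away from the lever so the lug would clear it. I then carried it over, lowered it until the wrist force showed contact with the pad, let go and backed off upwards.

**Last checks:**
- **Position:** The box was found at (0.589, -0.186) and the pad middle at about (0.586, -0.188), so it is about 4 mm off centre. In the pictures it looks upright.
- **Lever:** Its tip was at z of about 0.20 m and it looks upright in the side view, so it is still open.
- **Bystanders:** All three were within about 5 mm of where they were first seen, which is about what the measurement can resolve.
- **Gripper:** It is about 15 cm above its release height, with no contact force.
- **Not rechecked:** The pad was not detected in the last side picture. Its middle comes from earlier pictures, which agreed with each other within about 4 mm.

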